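# Dispense the red specimen from the changer

### The job

The red mounted specimen sits in one cup of the specimen changer's wheel. Turn the wheel until the red one is over the drop hole, pull the yellow hub knob fully up to lock the wheel, then swing the red-balled lever over to tip the specimen out into the tray, and let the gate swing shut again. Do not touch any specimen with the gripper, keep the black ones in their cups, and leave the other things on the bench alone.

Things in the scene. Friction and masses are not known exactly. Their poses are not given: they have to be found in the camera images.
- changer: Fixed white housing, 250 mm along x, 255 along y, flat deck 140 mm above the bench; placed and yawed differently each time. Origin on the bench under the wheel's axis, z up. Towards +y the deck is cut by an 92 mm wide channel starting at y = 38 mm; its part under the wheel is the drop hole. A ramp leads down it to a blue-walled tray (inside x -46 to 46, y 146 to 270, walls 45 mm high).
- drop_hole (a point): Centre of the drop hole, on the deck (140 mm up), 80 mm from the wheel's axis towards the changer's +y. A specimen is over the hole when its centre is above this point. The hole is closed from below by the aluminium tip gate.
- tray_floor (a point): Centre of the catch tray's floor, 22 mm above the bench, at changer x = 0, y = 210 mm. The slick floor slopes down 12 degrees to the end wall at y = 270 mm, so a tipped-out specimen slides to that end.
- wheel: Five-cup wheel, turning both ways without end about the changer's vertical axis; friction holds it where left (about 3 N at a pin moves it). Origin on the axis, 141.5 mm above the bench, z up. White open-bottomed cups (bore 70, outside 76, 16 mm high) centred 80 mm from the axis at 18, 90, 162, 234 and 306 degrees from its x axis. Grey hub 82 mm wide, top 185 mm above the bench.
- red_specimen: The specimen to dispense: red resin disc 60 mm in diameter, 22 mm high, about 130 g, with a small metal face on top. Origin at the centre of its underside. It rests on the deck inside a cup and slides round with the wheel.
- black_specimen_a: Black specimen, same size, in the cup after the red one counter-clockwise (seen from above). Origin at the centre of its underside. Stays in its cup.
- black_specimen_b: Black specimen, same size, in the third cup after the red one counter-clockwise. Origin at the centre of its underside. Stays in its cup.
- lock_knob (a joint): Height of the yellow hub knob (m): 0 down (unlocked), 0.015 fully up (locked). It slides stiffly (about 4 N) and stays where left. A dog on it enters the wheel only when a cup is over the drop hole to within about 0.06 rad; otherwise it stops short, some 8 mm up. The knob neither turns nor turns the wheel.
- knob_grip (a point): Point on the wheel's axis at mid-grip of the yellow knob: round, 38 mm in diameter, 32 mm high, its top 14 mm above this point. This point is 210 mm above the bench when the knob is down.
- gate (a joint): Angle of the tip gate (rad): 0 shut, 0.87 fully open. Hinged along the changer's x at the hole's inner edge (y = 40 mm, 130 mm up), it falls away towards the tray. A spring shuts it when the lever is let go; about 3 N at the ball starts it, 6 N holds it fully open. The specimen slides out within about a second of full opening.
- lever_ball (a point): Centre of the red ball, 26 mm diameter, on the gate's lever: a 10 mm rod outside the housing at changer x = -155 mm, 88 mm from the hinge line to the ball. Shut, it leans 25 degrees to the changer's -y, ball 210 mm above the bench; pushing the ball about 73 mm towards +y opens the gate fully (leaning 25 degrees to +y, ball 210 mm up; 218 at mid-stroke).
- bottle: Bystander: amber bottle 60 mm in diameter, 190 mm high, standing. Origin at its underside.
- jar: Bystander: white jar with blue lid 68 mm in diameter, 100 mm high. Origin at its underside.
- specimen_case: Bystander: green and grey case 140 x 80 x 49 mm. Origin at its underside, long side along its x.
- brush: Bystander: brush about 160 mm long, lying along its x.
- push_pin (a point): One of the wheel's five like blue push pins (12 mm diameter), 100 mm from the axis midway between cups: at 126 degrees from the wheel's x axis, the others every 72 degrees. The point is at the pin's top, 205 mm above the bench. Specimens' tops are 162 mm up: a fingertip 172 to 190 mm up pushes a pin round and passes over them.
Things that resemble listed ones, but are neither listed nor needed, are in the scene too. Leave any pink or purple look-alike of the black_specimen_b alone.

How it is judged:
By the outcome, as a careful person would: the job done as asked, in the order asked, and still so for the second after the job is handed in, with the robot touching nothing.
It also fails if it takes over 69 s, if anything falls off the work surface, if the arm or the gripper's body presses on something with over 40 N, if the wrist force passes 120 N, or if a joint passes its speed limit or range.

### The arm

A 6-joint arm with a two-finger parallel gripper is mounted at the origin on the work surface. World frame = base frame: x ahead of the robot, y to its left, z up, the work surface at z = 0. Lengths are in m, angles in rad, forces in N, time in s.
With the tool pointing down it reaches from about 0.225 to 0.875 m from the base axis. Payload 3.4 kg.
Tool frame: the origin (TCP) lies on the mounting face of the last link; the fingertips stand 173 mm ahead of it and the grasp point (between the pads) lies 155 mm ahead of it; y points along the fingers, x is the direction in which the jaws open and shut, and the axes are right-handed (so a half turn about y gives the same grasp; the last joint's range is limited). The gripper opens to 85 mm and grips with 20 to 120 N. Pads are 22 mm wide; open, the fingers measure 114 mm over their backs; the gripper's body (76 mm by 85 mm) begins 54 mm behind the grasp point. The pads swing forward as they close: fully open they stand 13 mm farther back than shut.
Start: joints at [1.075, 0.276, 1.505, -0, 1.361, -0.121], TCP at [0.211, 0.535, 0.405] pointing down, gripper open.
Joint ranges: [-2.89, 2.89], [-0.75, 2.08], [0.22, 2.7], [-1.18, 4.32], [0.11, 2.71], [-2.7, 2.7]. Speed limits (rad/s): [2.57, 2.57, 3.14, 3.14, 3.14, 3.14].

### API

Orientations are given as a unit quaternion [w, x, y, z].
In Python, from rig import manip, vision, ticket gives the robot as it stands.
- The arm moves only by the tool arm_command, never from a script. Its argument "increments" is one flat list of numbers, 7 for each row, row after row: the turn, a rotation vector about the tool's x, y, z in rad, then the shift along the tool's x, y, z in cm, then the closure, from 0 (fully open) to 1 (shut). In form: [wx, wy, wz, tx, ty, tz, hand, wx, wy, wz, tx, ty, tz, hand, ...]. A call has 1 to 8 rows; each row shifts and turns the commanded pose from where the row before left it, along the tool's axes as they then stand; what a row does not reach is not made up. A row lasts 1/8 s, in which the tool goes at most 62.5 mm and 10.7 degrees, less where a joint would pass 70% of its speed; a pose out of reach is approached as far as the arm can. A call is refused whole if a number of a shift passes 6.25 or a number of a turn 0.188, either way. A call with a gripper value outside its range is refused whole. The fingers move at their own pace and stop on an object; "grip_force" is the grip in N (left out, the last holds). Time passes only in rows, so rows that do not move let the fingers close. It gives the time, the measured TCP pose, the force and the opening at its end, in the units of the state.
- manip.get_state(): the state, without advancing time (a new reading comes with each control period).
- vision.get_image(name): name is "scene" or "top"; returns the picture (384x512x3 uint8, red, green, blue); there is no depth.
- vision.camera_params(name): a dict with "vfov" (degrees; the focal length in pixels is half the picture's height over the tangent of half this angle, whatever the lens; pixels are square), "cx", "cy" (the principal point, pixels), "R" (3x3) and "t" (3): a world point X has camera coordinates R X + t. Camera axes: x right, y down, z forward; pixel columns grow to the right and rows downward; lengths in m; the calibration is good to about 2 mm. A picture is of the moment at which its call begins. camera_params takes no time and is no camera call.
- ticket.sign_off(): hands the job in, once; it reports no verdict.
The state is a dict: "clock": time; "qpos": joint angles; "qd": joint speeds; "effort": joint torques, N m; "position": TCP position; "ee_rot": TCP orientation; "contact_force": force on the tool from outside, world axes, zero at the start; "moment": the same for the moment, N m; "width": finger opening in m.
Only numpy, scipy, OpenCV 4.12 (cv2) and the standard library are available. Lean on these libraries where they do the work, as an engineer would, in place of code of your own. Each camera call takes 0.05 s, during which the arm holds its last target.

## Working session

There is one attempt and no reset: what is moved stays moved. The work goes in short steps, Python scripts to look and compute and a tool call to move; the robot and the scene stay as the last step left them, time stands still between calls to the robot, and variables do not carry over. Pictures are saved under pics/ and viewed, and the job is handed in when it is done.

Besides the shell and the picture viewer there is one more tool, called after "Request:" by a JSON object that holds its "op" and its "data", one argument or row to a line. arm_command: Moves the arm, as the interface text tells. Its arguments: {"type":"object","properties":{"increments":{"type":"array"},"grip_force":{"type":"number"}},"required":["increments"]}

```bash
mkdir -p pics
python3 - <<'E'
from rig import manip, vision, ticket
import cv2
for n in ("scene","top"):
    im=vision.get_image(n); cv2.imwrite(f"pics/{n}0.png",im[:,:,::-1])
    p=vision.camera_params(n); print(n,p)
print(manip.get_state())
E
```

```text
scene {'vfov': 42.297480127287166, 'cx': 252.24701522557706, 'cy': 195.64219299432298, 'R': array([[-0.85162416,  0.5241399 , -0.00369423],
       [ 0.33892582,  0.54528405, -0.76667764],
       [-0.39983194, -0.65417327, -0.64202161]]), 't': array([ 0.52887572, -0.06838391,  1.48901335])}
top {'vfov': 52.991128369161785, 'cx': 255.2465707780727, 'cy': 192.56458270362793, 'R': array([[-2.55322344e-02, -9.99664076e-01, -4.45432288e-03],
       [-9.87229735e-01,  2.59150214e-02, -1.57180986e-01],
       [ 1.57243619e-01,  3.84258218e-04, -9.87559769e-01]]), 't': array([-0.03861316,  0.60482641,  0.88837261])}
{'clock': 0.1, 'qpos': array([ 1.07496489e+00,  2.76539793e-01,  1.50599487e+00,  3.88604775e-06,
        1.36069409e+00, -1.20994704e-01]), 'qd': array([ 2.15975322e-05, -3.90876816e-05, -3.14179115e-03,  4.61527929e-04,
        1.26924687e-04,  8.95865247e-04]), 'effort': array([-1.01843057e-05, -4.17703092e+01, -2.46405280e+01, -1.07382350e-04,
        5.79567393e-03,  4.26696118e-06]), 'position': array([0.21043471, 0.53491644, 0.40392604]), 'ee_rot': array([-0.5841414 ,  0.58467015,  0.39756785, -0.39859685]), 'contact_force': array([ 0.6043035 ,  0.54349193, -0.20881748]), 'moment': array([-0.0504819 , -0.01395756,  0.01151696]), 'width': 0.08540650868016478}
```

View pics/scene0.png

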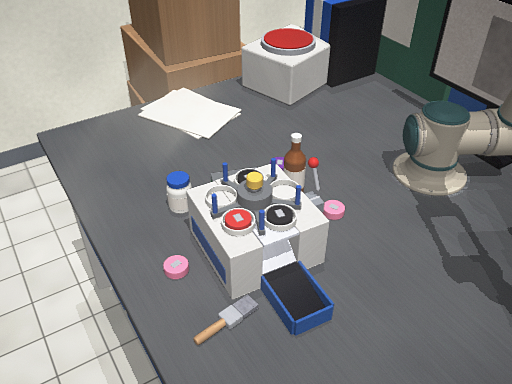

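View pics/top0.png

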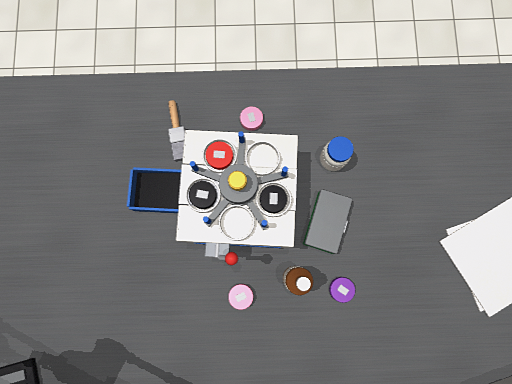

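Run:
```python
import cv2
a=cv2.imread("pics/top0.png")[120:280,120:310]; cv2.imwrite("pics/topc.png",cv2.resize(a,None,fx=4,fy=3.75 and 4,interpolation=cv2.INTER_CUBIC)[:600])
b=cv2.imread("pics/scene0.png")[140:340,160:350]; cv2.imwrite("pics/scenec.png",cv2.resize(b,None,fx=3,fy=3,interpolation=cv2.INTER_CUBIC))
```

```text
(no output)
```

View pics/topc.png

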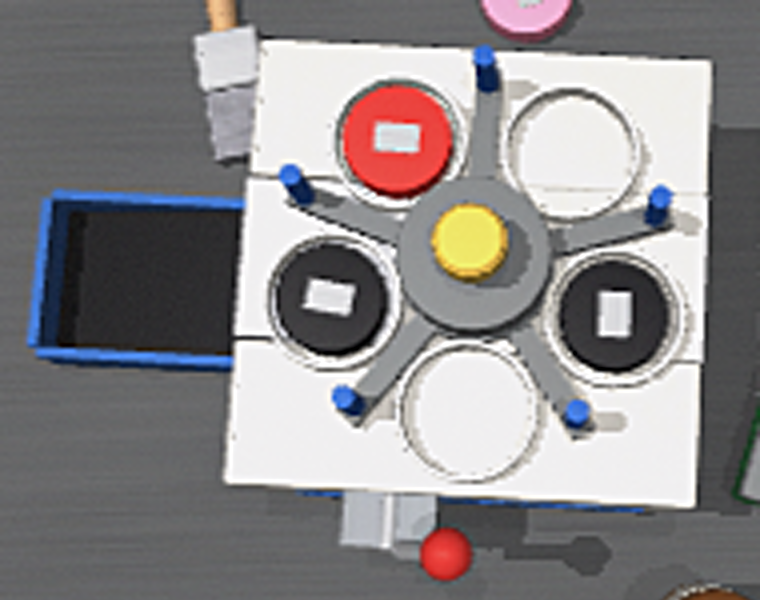

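View pics/scenec.png

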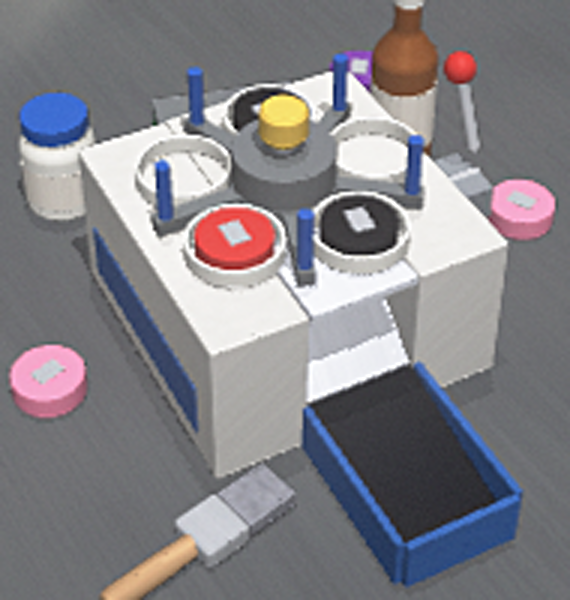

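```bash
cat > h.py <<'E'
import numpy as np, cv2
from rig import manip, vision, ticket
from scipy.spatial.transform import Rotation as Ro
from scipy.optimize import least_squares
P={n:vision.camera_params(n) for n in("scene","top")}
def proj(n,X):
    p=P[n];c=np.atleast_2d(X)@p["R"].T+p["t"];f=192/np.tan(np.radians(p["vfov"]/2))
    return c[:,:2]/c[:,2:]*f+[p["cx"],p["cy"]]
def back(n,uv,z):
    p=P[n];f=192/np.tan(np.radians(p["vfov"]/2))
    d=p["R"].T@np.array([(uv[0]-p["cx"])/f,(uv[1]-p["cy"])/f,1]);c=-p["R"].T@p["t"]
    return c+d*(z-c[2])/d[2]
def tw(x,y,a,L):
    L=np.atleast_2d(L).astype(float);c,s=np.cos(a),np.sin(a)
    return np.c_[x+c*L[:,0]-s*L[:,1],y+s*L[:,0]+c*L[:,1],L[:,2]]
E
python3 - <<'E'
from h import *
T=lambda l:np.array(l)/4+[120-.4,120-.4]
S=lambda l:np.array(l)/3+[160-.3,140-.3]
knt,kns=T([[470,236]]),S([[284,103]])
bt,bs=T([[446,554]]),S([[460,68]])
pt=T([[484,52],[290,172],[345,395],[575,406],[661,192]])   # ccw in top view
ps=S([[163,165],[305,213],[415,140],[340,59],[195,72]])
ed=T([[262,40],[712,62],[695,507],[225,483]])
for n,k in(("top",knt),("scene",kns)): print(n,"knob",back(n,k[0],.224))
for n,k in(("top",bt),("scene",bs)): print(n,"ball",back(n,k[0],.21))
for i in range(5): print("pin",back("top",pt[i],.205),back("scene",ps[i],.205))
for e in ed: print("deck",back("top",e,.14))
def f(q):
    x,y,a,w=q[:4]
    an=w+2*np.pi/5*np.arange(5)
    pins=tw(x,y,0,np.c_[.1*np.cos(an),.1*np.sin(an),0*an+.205])
    K=[[x,y,.224]]; B=tw(x,y,a,[[-.155,.040-.088*np.sin(np.radians(25)),.21]])
    D=tw(x,y,a,[[.125,q[4]+.255,.14],[.125,q[4],.14],[-.125,q[4],.14],[-.125,q[4]+.255,.14]])
    r=[proj("top",K)-knt,proj("scene",K)-kns,proj("top",B)-bt,proj("scene",B)-bs,proj("top",pins)-pt,proj("scene",pins)-ps,proj("top",D)-ed]
    return np.concatenate(r).ravel()
k=back("top",knt[0],.224)
r=least_squares(f,[k[0],k[1],0,0,-.127],loss="soft_l1");print(r.x,np.degrees(r.x[2:4]));print(f(r.x).reshape(-1,2).round(1).tolist())
x,y,a,w=r.x[:4]
# red cup angle: pin first (top) + 36deg
rc=w+np.radians(36)
print("red from fit",x+.08*np.cos(rc),y+.08*np.sin(rc),"img",back("top",T([398,138]),.162), "turn needed deg",np.degrees(a+np.pi/2-rc))
print("hole",tw(x,y,a,[[0,.08,.14]]),"ball shut/open",tw(x,y,a,[[-.155,.0028,.21],[-.155,.077,.21]]))
for nm,uv,z in(("bottle",(303,284),.19),("jar",(341,148),.1),("pinkR",(241,296),.022),("case",(330,220),.049)): print(nm,back("top",uv,z))
E
```

```text
top knob [ 0.60447546 -0.01914097  0.224     ]
scene knob [ 0.60065571 -0.0223861   0.224     ]
top ball [ 0.44956234 -0.00390487  0.21      ]
scene ball [ 0.44899359 -0.00307907  0.21      ]
pin [ 0.70494412 -0.0272362   0.205     ] [ 0.70252997 -0.02682936  0.205     ]
pin [0.64396479 0.07311632 0.205     ] [0.64232891 0.07297616 0.205     ]
pin [0.52905244 0.04561991 0.205     ] [0.52827256 0.0470628  0.205     ]
pin [ 0.52058459 -0.06899375  0.205     ] [ 0.51886097 -0.06904974  0.205     ]
pin [ 0.62848663 -0.11592319  0.205     ] [ 0.62629585 -0.1151831   0.205     ]
deck [0.73636685 0.09970078 0.14      ]
deck [ 0.71674143 -0.15245795  0.14      ]
deck [ 0.47031816 -0.13280726  0.14      ]
deck [0.48953352 0.11880625 0.14      ]
[ 0.604091   -0.01859259 -0.07789866 -0.08466846 -0.12563932] [-4.46326422 -4.85114552]
[[-0.3, 0.2], [-0.4, 1.4], [-0.1, -0.1], [-0.4, -0.0], [-0.1, 0.6], [-0.2, 0.5], [-0.6, 0.3], [0.7, 1.0], [0.1, 0.8], [-0.5, 0.1], [-0.1, 0.3], [-0.1, -0.0], [-0.2, -0.3], [-0.4, -0.1], [-0.4, -1.0], [0.5, -1.0], [0.6, 0.3], [-0.6, 0.0]]
red from fit 0.67255710802569 0.022788467347481873 img [0.67179717 0.02179105 0.162     ] turn needed deg 54.387881307016706
hole [[0.61031659 0.0611648  0.14      ]] ball shut/open [[ 0.44977894 -0.003739    0.21      ]
 [ 0.45555318  0.07023598  0.21      ]]
bottle [ 0.39518508 -0.14417326  0.19      ]
jar [ 0.69532627 -0.2570185   0.1       ]
pinkR [ 0.35774131 -0.01371368  0.022     ]
case [ 0.53212877 -0.23174206  0.049     ]
```

```bash
cat >> h.py <<'E'
def st():
    s=manip.get_state();q=s["ee_rot"];R=Ro.from_quat([q[1],q[2],q[3],q[0]]).as_matrix()
    return s,R
C=np.array([.6041,-.0186]);YAW=np.radians(-4.46)
def goto(tip,xyaw,ahead=.173):
    """delta to put point 'ahead' of TCP at tip, tool x axis at world yaw xyaw, pointing down"""
    s,R=st();p=s["position"]
    x=np.array([np.cos(xyaw),np.sin(xyaw),0]);z=np.array([0,0,-1.]);Rt=np.c_[x,np.cross(z,x),z]
    d=R.T@(np.array(tip)+[0,0,ahead]-p);rv=Ro.from_matrix(R.T@Rt).as_rotvec()
    print("t",s["clock"].round(2),"pos",p.round(4),"tipz",(p+R@[0,0,.173]).round(4),"xyaw",np.degrees(np.arctan2(R[1,0],R[0,0])).round(1),"F",s["contact_force"].round(1),"w",s["width"].round(4),"q6",s["qpos"].round(2))
    print(" need shift cm",(d*100).round(2),"rotvec",rv.round(3)," dworld",(np.array(tip)+[0,0,ahead]-p).round(4))
E
python3 - <<'E'
from h import *
a=np.radians(-26)
for y in (64,-116): goto([C[0]+.1*np.cos(a),C[1]+.1*np.sin(a),.23],np.radians(y))
print(st()[1].round(3))
E
```

```text
Traceback (most recent call last):
  File "h.py", line 25, in goto
    print("t",s["clock"].round(2),"pos",p.round(4),"tipz",(p+R@[0,0,.173]).round(4),"xyaw",np.degrees(np.arctan2(R[1,0],R[0,0])).round(1),"F",s["contact_force"].round(1),"w",s["width"].round(4),"q6",s["qpos"].round(2))
              ^^^^^^^^^^^^^^^^
AttributeError: 'float' object has no attribute 'round'
```

```bash
sed -i 's/s\["clock"\].round(2)/round(s["clock"],2)/; s/s\["width"\].round(4)/round(s["width"],4)/' h.py
python3 - <<'E'
from h import *
a=np.radians(-26)
for y in (64,-116): goto([C[0]+.1*np.cos(a),C[1]+.1*np.sin(a),.23],np.radians(y))
print(st()[1].round(3))
E
```

```text
t 0.1 pos [0.2104 0.5349 0.4039] tipz [0.0494 0.5983 0.404 ] xyaw 68.5 F [ 0.6  0.5 -0.2] w 0.0854 q6 [ 1.07  0.28  1.51  0.    1.36 -0.12]
 need shift cm [-37.88   0.14 -66.87] rotvec [-1.57   0.063  0.061]  dworld [ 0.4835 -0.5974 -0.0009]
t 0.1 pos [0.2104 0.5349 0.4039] tipz [0.0494 0.5983 0.404 ] xyaw 68.5 F [ 0.6  0.5 -0.2] w 0.0854 q6 [ 1.07  0.28  1.51  0.    1.36 -0.12]
 need shift cm [-37.88   0.14 -66.87] rotvec [-0.088 -2.182 -2.182]  dworld [ 0.4835 -0.5974 -0.0009]
[[ 0.366 -0.001 -0.931]
 [ 0.931 -0.001  0.366]
 [-0.002 -1.     0.   ]]
```

```bash
cat >> h.py <<'E'
def goto(tip,xyaw,ahead=.173):
    s,R=st();p=s["position"];tip=np.array(tip,float)
    x=np.array([np.cos(xyaw),np.sin(xyaw),0]);y=np.array([0,0,-1.]);Rt=np.c_[x,y,np.cross(x,y)]
    dw=tip+[0,0,ahead]-p
    d=R.T@dw;rv=Ro.from_matrix(R.T@Rt).as_rotvec()
    print("t",round(s["clock"],2),"tip",(p+R@[0,.173,0]).round(4),"xyaw",np.degrees(np.arctan2(R[1,0],R[0,0])).round(1),"F",s["contact_force"].round(1),"w",round(s["width"],4),"q",s["qpos"].round(2))
    print(" need shift cm",(d*100).round(2),"rotvec",rv.round(3)," dworld",dw.round(4),"shift in target frame",(Rt.T@dw*100).round(2))
E
python3 - <<'E'
from h import *
goto([.7014,-.054,.26],np.radians(-4.85))
E
```

```text
t 0.1 tip [0.2103 0.5347 0.2309] xyaw 68.5 F [ 0.6  0.5 -0.2] w 0.0854 q [ 1.07  0.28  1.51  0.    1.36 -0.12]
 need shift cm [-36.83  -2.86 -67.25] rotvec [ 1.000e-03  1.281e+00 -2.000e-03]  dworld [ 0.491  -0.5889  0.0291] shift in target frame [ 53.9   -2.91 -54.53]
```

Request:
{"op": "arm_command", "data": {
  "increments": [0, 0, 0, -2.3, -0.2, -4.2, 1, 0, 0, 0, -2.3, -0.2, -4.2, 1, 0, 0, 0, -2.3, -0.2, -4.2, 1, 0, 0, 0, -2.3, -0.2, -4.2, 1, 0, 0, 0, -2.3, -0.2, -4.2, 1, 0, 0, 0, -2.3, -0.2, -4.2, 1, 0, 0, 0, -2.3, -0.2, -4.2, 1, 0, 0, 0, -2.3, -0.2, -4.2, 1],
  "grip_force": 40
}}

```text
clock: 1.1
position: [0.4565, 0.2395, 0.4205]
ee_rot: [0.585, -0.584, -0.398, 0.398]
contact_force: [0.5, -0.4, -0.3]
width: -0.0003
```

Tracks as expected; continue the second half, then turn.

Request:
{"op": "arm_command", "data": {
  "increments": [0, 0, 0, -2.3, -0.2, -4.2, 1, 0, 0, 0, -2.3, -0.2, -4.2, 1, 0, 0, 0, -2.3, -0.2, -4.2, 1, 0, 0, 0, -2.3, -0.2, -4.2, 1, 0, 0, 0, -2.3, -0.2, -4.2, 1, 0, 0, 0, -2.3, -0.2, -4.2, 1, 0, 0, 0, -2.3, -0.2, -4.2, 1, 0, 0, 0, -2.3, -0.2, -4.2, 1]
}}

```text
clock: 2.1
position: [0.702, -0.0547, 0.4361]
ee_rot: [0.585, -0.584, -0.398, 0.398]
contact_force: [1.0, 0.3, 0.6]
width: 0.0
```

Request:
{"op": "arm_command", "data": {
  "increments": [0, 0.16, 0, 0, 0, 0, 1, 0, 0.16, 0, 0, 0, 0, 1, 0, 0.16, 0, 0, 0, 0, 1, 0, 0.16, 0, 0, 0, 0, 1, 0, 0.16, 0, 0, 0, 0, 1, 0, 0.16, 0, 0, 0, 0, 1, 0, 0.16, 0, 0, 0, 0, 1, 0, 0.16, 0, 0, 0, 0, 1]
}}

```text
clock: 3.1
position: [0.7011, -0.0534, 0.4359]
ee_rot: [0.707, -0.706, 0.032, -0.031]
contact_force: [-0.1, -0.2, 0.1]
width: -0.0001
```

Run:
```python
from h import *
goto([.7014,-.054,.182],np.radians(-4.85))
im=vision.get_image("scene");cv2.imwrite("pics/s1.png",im[:,:,::-1])
```

```text
t 3.1 tip [ 0.7009 -0.0533  0.2629] xyaw -5.1 F [-0.1 -0.2  0.1] w -0.0001 q [-0.17  0.46  1.14  0.    1.54 -0.09]
 need shift cm [ 0.05  8.09 -0.06] rotvec [-0.    -0.005 -0.001]  dworld [ 0.0003 -0.0006 -0.0809] shift in target frame [ 0.03  8.09 -0.06]
```

View pics/s1.png

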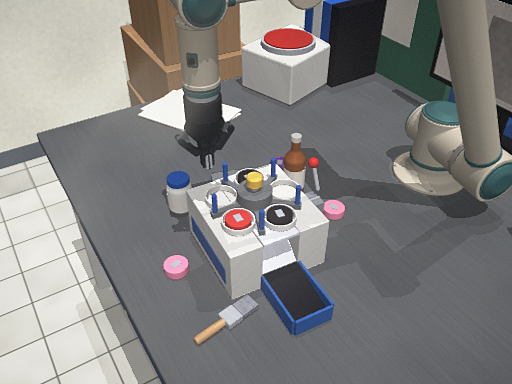

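Request:
{"op": "arm_command", "data": {
  "increments": [0, 0, 0, 0, 1.5, 0, 1, 0, 0, 0, 0, 1.5, 0, 1, 0, 0, 0, 0, 1.5, 0, 1, 0, 0, 0, 0, 1.5, 0, 1, 0, 0, 0, 0, 1.1, 0, 1, 0, 0, 0, 0, 1, 0, 1, 0, 0, 0, 0, 0, 0, 1]
}}

```text
clock: 4.03
position: [0.701, -0.0533, 0.3547]
ee_rot: [0.707, -0.706, 0.03, -0.029]
contact_force: [0.4, 0.7, 0.5]
width: -0.0001
```

Run:
```python
from h import *
goto([.7014,-.054,.182],np.radians(-4.85))
# approach 8mm in then arc: finger centre in pin frame (.1,-.017); turn per row 3.4deg
n=16;d=np.radians(54.4)/n
for k in (0,):
    v=np.array([.1,-.017]);R=np.array([[np.cos(d),-np.sin(d)],[np.sin(d),np.cos(d)]]);dv=(R@v-v)*100
    print("row: wy",-d,"tool x",dv[0],"tool z",-dv[1])
a=np.radians(-4.85+54.4);print("final finger",C+.1*np.array([np.cos(a),np.sin(a)])-.017*np.array([-np.sin(a),np.cos(a)]),"yaw",np.degrees(a))
```

```text
t 4.03 tip [ 0.7007 -0.0533  0.1817] xyaw -4.8 F [0.4 0.7 0.5] w -0.0001 q [-0.17  0.5   1.28  0.    1.37 -0.09]
 need shift cm [ 0.05 -0.03 -0.06] rotvec [-0.     0.001 -0.002]  dworld [ 0.0004 -0.0007  0.0003] shift in target frame [ 0.05 -0.03 -0.06]
row: wy -0.059341194567807204 tool x 0.08321911431678763 tool z -0.5960560282892152
final finger [0.68191495 0.04646791] yaw 49.55
```

Request:
{"op": "arm_command", "data": {
  "increments": [0, 0, 0, 0.05, 0, 0.4, 1, 0, 0, 0, 0, 0, 0.5, 1, 0, -0.06, 0, 0.08, 0, 0.6, 1, 0, -0.06, 0, 0.08, 0, 0.6, 1, 0, -0.06, 0, 0.08, 0, 0.6, 1, 0, -0.06, 0, 0.08, 0, 0.6, 1]
}}

```text
clock: 4.78
position: [0.7059, -0.0209, 0.3565]
ee_rot: [-0.704, 0.706, 0.057, -0.055]
contact_force: [0.8, -2.0, -0.5]
width: -0.0001
```

Run:
```python
from h import *
goto([.6819,.0465,.182],np.radians(49.55))
im=vision.get_image("scene");cv2.imwrite("pics/s2.png",cv2.resize(im[120:300,150:350,::-1],None,fx=3,fy=3))
```

```text
t 4.78 tip [ 0.7064 -0.0213  0.1835] xyaw 9.1 F [ 0.8 -2.  -0.5] w -0.0001 q [-0.13  0.5   1.27 -0.    1.37 -0.28]
 need shift cm [-1.31  0.12  7.03] rotvec [ 0.003 -0.707  0.001]  dworld [-0.024   0.0674 -0.0015] shift in target frame [3.57 0.15 6.2 ]
```

View pics/s2.png

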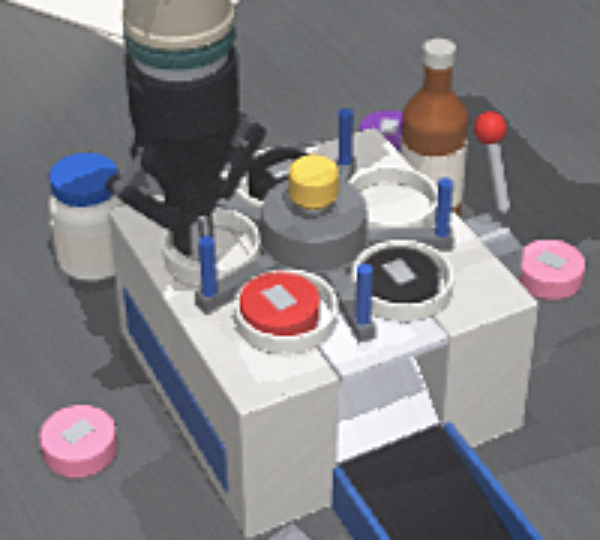

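Request:
{"op": "arm_command", "data": {
  "increments": [0, -0.06, 0, 0.08, 0, 0.6, 1, 0, -0.06, 0, 0.08, 0, 0.6, 1, 0, -0.06, 0, 0.08, 0.1, 0.6, 1, 0, -0.06, 0, 0.08, 0, 0.6, 1, 0, -0.06, 0, 0.08, 0, 0.6, 1, 0, -0.06, 0, 0.08, 0, 0.6, 1, 0, -0.06, 0, 0.08, 0, 0.6, 1, 0, -0.06, 0, 0.08, 0, 0.6, 1]
}}

```text
clock: 5.82
position: [0.6956, 0.0262, 0.356]
ee_rot: [-0.671, 0.672, 0.223, -0.22]
contact_force: [2.9, -1.9, 0.4]
width: -0.0001
```

Run:
```python
from h import *
goto([.6819,.0465,.182],np.radians(49.55))
im=vision.get_image("scene");cv2.imwrite("pics/s3.png",cv2.resize(im[120:300,150:350,::-1],None,fx=3,fy=3))
```

```text
t 5.83 tip [0.6966 0.0261 0.183 ] xyaw 36.5 F [ 2.9 -1.9  0.4] w -0.0001 q [-0.06  0.48  1.3  -0.    1.35 -0.7 ]
 need shift cm [0.11 0.09 2.44] rotvec [ 0.005 -0.228  0.004]  dworld [-0.0137  0.0203 -0.001 ] shift in target frame [0.66 0.1  2.35]
```

View pics/s3.png

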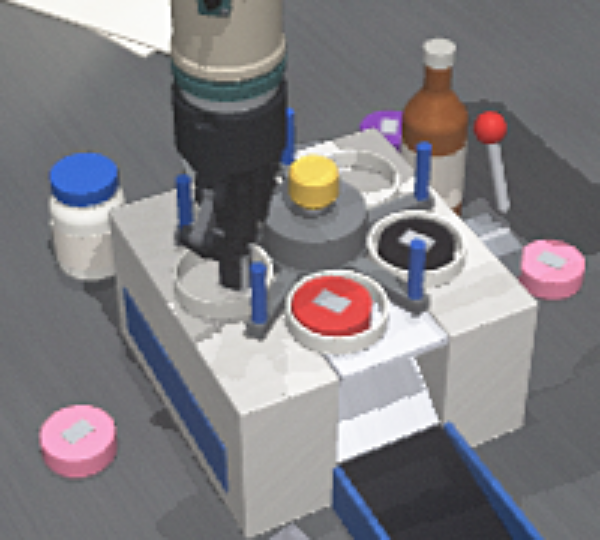

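Run:
```python
from h import *
for uv in [(258,266),(416,242),(424,146),(184,178)]:
    p=back("scene",(uv[0]/3+149.7,uv[1]/3+119.7),.205)[:2]-C
    an=np.degrees(np.arctan2(p[1],p[0])); print(np.hypot(*p),an, (an-49.55+36)%72-36)
```

```text
0.09845949318866405 34.92426808770994 -14.625731912290057
0.09861532756137266 107.52253178457401 -14.027468215425984
0.10127068705106833 178.83324787689997 -14.716752123100036
0.09899392935531949 -38.278050092832956 -15.828050092832953
```

Request:
{"op": "arm_command", "data": {
  "increments": [0, -0.06, 0, 0.08, 0, 0.6, 1, 0, -0.06, 0, 0.08, 0, 0.6, 1, 0, -0.06, 0, 0.08, 0.1, 0.6, 1, 0, -0.06, 0, 0.08, 0, 0.6, 1, 0, 0, 0, 0, 0, 0, 1]
}}

```text
clock: 6.5
position: [0.6811, 0.0466, 0.3546]
ee_rot: [-0.64, 0.641, 0.3, -0.299]
contact_force: [2.9, -0.1, 1.7]
width: 0.0002
```

Run:
```python
from h import *
goto([.6819,.0465,.182],np.radians(49.55))
im=vision.get_image("scene");cv2.imwrite("pics/s4.png",cv2.resize(im[140:250,200:320,::-1],None,fx=5,fy=5,interpolation=cv2.INTER_CUBIC))
im=vision.get_image("top");cv2.imwrite("pics/t4.png",cv2.resize(im[120:260,160:320,::-1],None,fx=4,fy=4,interpolation=cv2.INTER_CUBIC))
```

```text
t 6.5 tip [0.6815 0.0466 0.1816] xyaw 50.1 F [ 2.9 -0.1  1.7] w 0.0002 q [-0.03  0.46  1.33  0.    1.34 -0.91]
 need shift cm [ 0.04 -0.04 -0.06] rotvec [0.002 0.01  0.002]  dworld [ 0.0008 -0.0001  0.0004] shift in target frame [ 0.04 -0.04 -0.06]
```

View pics/s4.png

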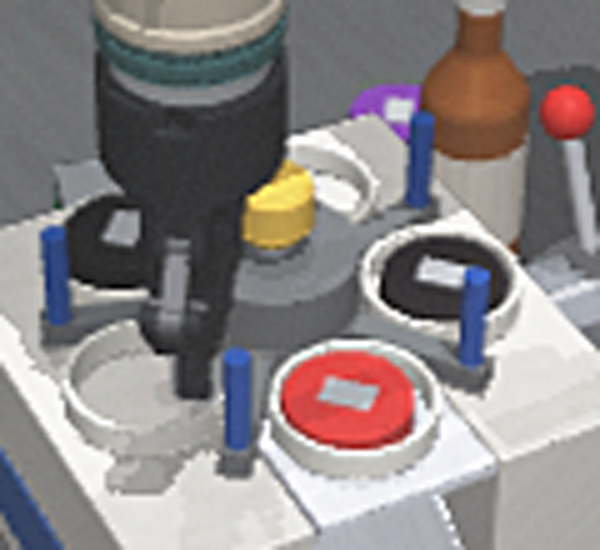

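View pics/t4.png

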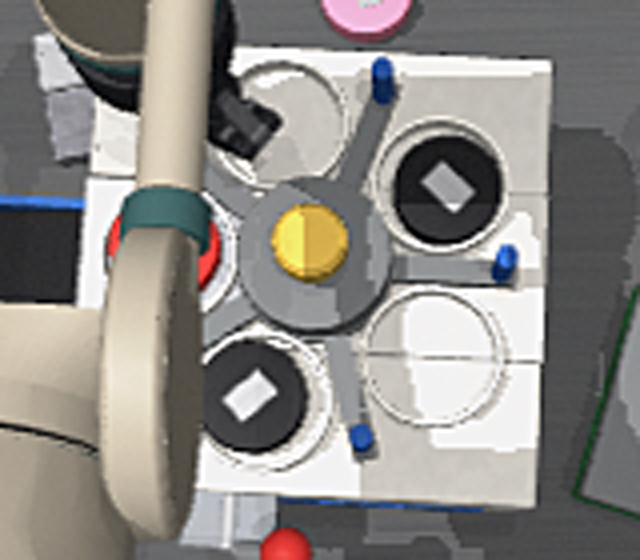

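Run:
```python
from h import *
L=[("scene",(u/5+199.6,v/5+139.6)) for u,v in [(237,354),(477,272),(423,117),(53,231)]]+[("top",(u/4+159.6,v/4+119.6)) for u,v in [(382,66),(507,252),(361,432)]]
for n,uv in L:
    p=back(n,uv,.205)[:2]-C
    an=np.degrees(np.arctan2(p[1],p[0])); print(n,np.hypot(*p),an, (an-49.55+36)%72-36)
```

```text
scene 0.09810281977137901 49.568760790499844 0.018760790499847246
scene 0.1000984224516731 122.97203272221049 1.4220327222104885
scene 0.10254444086896355 -166.44308901623194 0.006910983768079859
scene 0.09951162898111465 -23.966750602099754 -1.5167506020997479
top 0.10019517672795823 -22.5534292613025 -0.10342926130249452
top 0.09941864268733384 -93.89052287265896 0.5594771273410402
top 0.0985171998094007 -166.3856831725634 0.06431682743658484
```

Request:
{"op": "arm_command", "data": {
  "increments": [0, 0, 0, 0, 0, -0.7, 1, 0, 0, 0, 0, 0, -0.7, 1, 0, 0, 0, 0, -2, 0, 1, 0, 0, 0, 0, -3, 0, 1, 0, 0, 0, 0, -3, 0, 1, 0, 0, 0, 0, -2, 0, 0, 0, 0, 0, 0, 0, 0, 0]
}}

```text
clock: 7.48
position: [0.692, 0.0369, 0.4553]
ee_rot: [-0.64, 0.641, 0.301, -0.299]
contact_force: [-0.2, 0.4, 0.2]
width: 0.0357
```

Request:
{"op": "arm_command", "data": {
  "increments": [0, 0.12, 0, 0, 0, 0, 0, 0, 0.12, 0, 0, 0, 0, 0, 0, 0.12, 0, 0, 0, 0, 0, 0, 0.12, 0, 0, 0, 0, 0, 0, 0.12, 0, 0, 0, 0, 0, 0, 0.12, 0, 0, 0, 0, 0, 0, 0.12, 0, 0, 0, 0, 0, 0, 0.12, 0, 0, 0, 0, 0]
}}

```text
clock: 8.48
position: [0.6916, 0.037, 0.4516]
ee_rot: [0.706, -0.706, 0.032, -0.03]
contact_force: [0.7, -0.2, 0.2]
width: 0.0854
```

Run:
```python
from h import *
goto([C[0],C[1],.27],np.radians(-4.46))
```

```text
t 8.47 tip [0.691  0.0371 0.2786] xyaw -5.1 F [ 0.7 -0.2  0.2] w 0.0854 q [-0.05  0.44  1.14  0.    1.57  0.04]
 need shift cm [-8.22  0.89 -6.31] rotvec [ 0.    -0.01  -0.004]  dworld [-0.0875 -0.0556 -0.0086] shift in target frame [-8.29  0.86 -6.23]
```

Request:
{"op": "arm_command", "data": {
  "increments": [0, 0, 0, -2.05, 0, -1.6, 0, 0, 0, 0, -2.05, 0, -1.55, 0, 0, 0, 0, -2.05, 0, -1.55, 0, 0, 0, 0, -2.1, 0, -1.6, 0, 0, 0, 0, 0, 0, 0, 0, 0, 0, 0, 0, 0, 0, 0]
}}

```text
clock: 9.22
position: [0.6046, -0.0185, 0.4529]
ee_rot: [0.707, -0.706, 0.03, -0.03]
contact_force: [0.4, 0.1, -0.0]
width: 0.0852
```

Run:
```python
from h import *
goto([C[0],C[1],.194],np.radians(-4.46))
im=vision.get_image("scene");cv2.imwrite("pics/s5.png",cv2.resize(im[110:250,180:330,::-1],None,fx=4,fy=4,interpolation=cv2.INTER_CUBIC))
```

```text
t 9.22 tip [ 0.6045 -0.0184  0.2799] xyaw -4.8 F [ 0.4  0.1 -0. ] w 0.0852 q [-0.15  0.3   1.35  0.    1.49 -0.06]
 need shift cm [-0.04  8.59 -0.02] rotvec [-0.001 -0.006 -0.001]  dworld [-0.0005 -0.0001 -0.0859] shift in target frame [-0.05  8.59 -0.01]
```

View pics/s5.png

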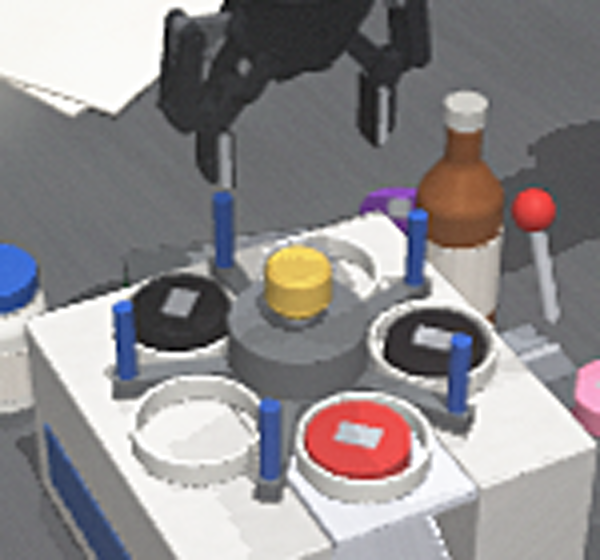

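Request:
{"op": "arm_command", "data": {
  "increments": [0, 0, 0, 0, 2, 0, 0, 0, 0, 0, 0, 2, 0, 0, 0, 0, 0, 0, 2, 0, 0, 0, 0, 0, 0, 1.5, 0, 0, 0, 0, 0, 0, 1.1, 0, 0, 0, 0, 0, 0, 0, 0, 0]
}}

```text
clock: 10.02
position: [0.6042, -0.0185, 0.3668]
ee_rot: [0.707, -0.706, 0.03, -0.029]
contact_force: [0.4, -0.5, -0.3]
width: 0.0854
```

Request:
{"op": "arm_command", "data": {
  "increments": [0, 0, 0, 0, 0, 0, 0.4, 0, 0, 0, 0, 0, 0, 0.8, 0, 0, 0, 0, 0, 0, 1, 0, 0, 0, 0, 0, 0, 1, 0, 0, 0, 0, 0, 0, 1],
  "grip_force": 40
}}

```text
clock: 10.65
position: [0.604, -0.0186, 0.3687]
ee_rot: [-0.706, 0.707, -0.029, 0.03]
contact_force: [-1.7, -0.1, 5.2]
width: 0.0365
```

Run:
```python
from h import *
goto([C[0],C[1],.194],np.radians(-4.46))
im=vision.get_image("scene");cv2.imwrite("pics/s6.png",cv2.resize(im[110:250,180:330,::-1],None,fx=4,fy=4,interpolation=cv2.INTER_CUBIC))
```

```text
t 10.65 tip [ 0.6042 -0.0186  0.1957] xyaw -4.8 F [-1.7 -0.1  5.2] w 0.0365 q [-0.15  0.34  1.5   0.    1.3  -0.06]
 need shift cm [0.01 0.17 0.  ] rotvec [ 0.    -0.006  0.001]  dworld [ 0.0001  0.     -0.0017] shift in target frame [0.01 0.17 0.  ]
```

View pics/s6.png

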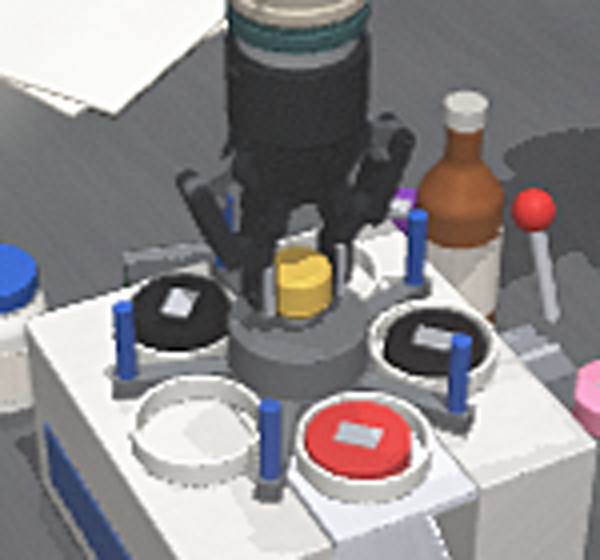

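Request:
{"op": "arm_command", "data": {
  "increments": [0, 0, 0, 0, -0.3, 0, 1, 0, 0, 0, 0, -0.3, 0, 1, 0, 0, 0, 0, -0.3, 0, 1, 0, 0, 0, 0, -0.3, 0, 1, 0, 0, 0, 0, -0.2, 0, 1, 0, 0, 0, 0, 0, 0, 1],
  "grip_force": 60
}}

```text
clock: 11.45
position: [0.6041, -0.0186, 0.382]
ee_rot: [-0.706, 0.706, -0.03, 0.03]
contact_force: [1.1, 0.2, -1.5]
width: 0.0357
```

Request:
{"op": "arm_command", "data": {
  "increments": [0, 0, 0, 0, -0.2, 0, 1, 0, 0, 0, 0, -0.1, 0, 1, 0, 0, 0, 0, 0, 0, 1]
}}

```text
clock: 11.82
position: [0.6042, -0.0186, 0.384]
ee_rot: [0.707, -0.706, 0.03, -0.029]
contact_force: [3.1, -1.2, -8.3]
width: 0.0361
```

Request:
{"op": "arm_command", "data": {
  "increments": [0, 0, 0, 0, -0.2, 0, 1, 0, 0, 0, 0, -0.1, 0, 1, 0, 0, 0, 0, 0, 0, 1]
}}

```text
clock: 12.2
position: [0.6046, -0.0187, 0.3841]
ee_rot: [0.707, -0.706, 0.031, -0.029]
contact_force: [6.4, -0.1, -22.0]
width: 0.0363
```

Run:
```python
from h import *
goto([C[0],C[1],.194],np.radians(-4.46))
im=vision.get_image("scene");cv2.imwrite("pics/s7.png",cv2.resize(im[110:250,180:330,::-1],None,fx=4,fy=4,interpolation=cv2.INTER_CUBIC))
```

```text
t 12.2 tip [ 0.604  -0.0186  0.2111] xyaw -4.8 F [  6.4  -0.1 -22. ] w 0.0363 q [-0.15  0.33  1.47  0.    1.34 -0.06]
 need shift cm [-0.04  1.71  0.01] rotvec [-0.    -0.006 -0.003]  dworld [-0.0005  0.0001 -0.0171] shift in target frame [-0.05  1.71  0.01]
```

View pics/s7.png

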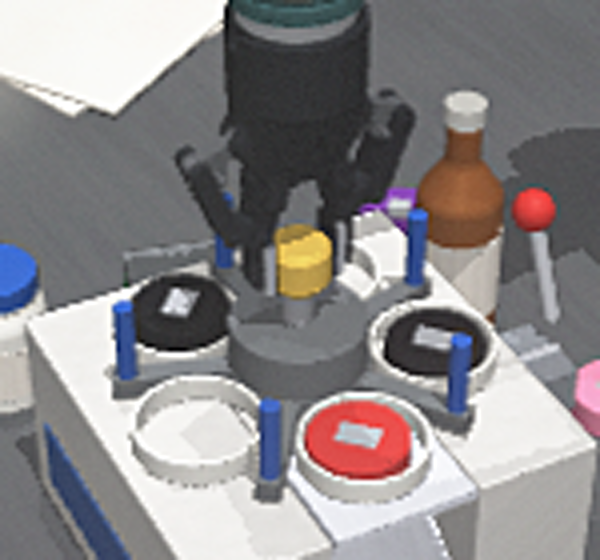

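Request:
{"op": "arm_command", "data": {
  "increments": [0, 0, 0, 0, 0, 0, 0.5, 0, 0, 0, 0, 0, 0, 0, 0, 0, 0, 0, 0, 0, 0, 0, 0, 0, 0, 0, 0, 0, 0, 0, 0, 0, -2, 0, 0, 0, 0, 0, 0, -2.5, 0, 0, 0, 0, 0, 0, -2.5, 0, 0, 0, 0, 0, 0, 0, 0, 0]
}}

```text
clock: 13.25
position: [0.6043, -0.0186, 0.4602]
ee_rot: [-0.706, 0.707, -0.028, 0.032]
contact_force: [-0.3, 0.0, -1.4]
width: 0.0854
```

Run:
```python
from h import *
b=tw(C[0],C[1],YAW,[[-.155,-.035,.203]])[0];print(b)
goto(b,YAW)
im=vision.get_image("scene");cv2.imwrite("pics/s8.png",cv2.resize(im[110:250,180:330,::-1],None,fx=4,fy=4,interpolation=cv2.INTER_CUBIC))
```

```text
[ 0.44684765 -0.04144074  0.203     ]
t 13.25 tip [ 0.6052 -0.0187  0.2872] xyaw -4.8 F [-0.3  0.  -1.4] w 0.0854 q [-0.15  0.3   1.34  0.    1.5  -0.06]
 need shift cm [-15.54   8.34  -3.59] rotvec [ 0.    -0.006  0.005]  dworld [-0.1575 -0.0228 -0.0842] shift in target frame [-15.52   8.42  -3.5 ]
```

View pics/s8.png

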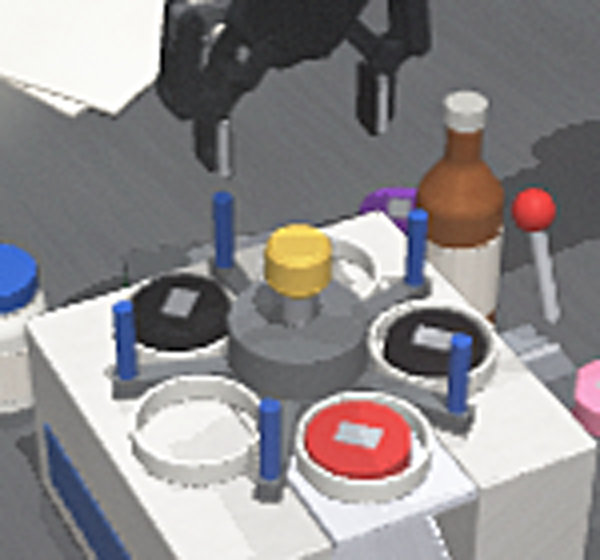

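Knob is up at (298,262) versus (298,282) before, stem visible, red cup still over the gate. Now to the lever.

Request:
{"op": "arm_command", "data": {
  "increments": [0, 0, 0, -3.1, 0, -0.7, 1, 0, 0, 0, -3.1, 0, -0.7, 1, 0, 0, 0, -3.1, 0, -0.7, 1, 0, 0, 0, -3.1, 0, -0.7, 1, 0, 0, 0, -3.1, 0, -0.7, 1, 0, 0, 0, 0, 0, 0, 1, 0, 0, 0, 0, 0, 0, 1]
}}

```text
clock: 14.18
position: [0.4469, -0.0405, 0.4571]
ee_rot: [0.707, -0.706, 0.03, -0.03]
contact_force: [0.1, -1.2, 0.5]
width: -0.0002
```

Run:
```python
from h import *
b=tw(C[0],C[1],YAW,[[-.155,-.035,.203]])[0]
goto(b,YAW)
im=vision.get_image("scene");cv2.imwrite("pics/s9.png",cv2.resize(im[90:250,200:350,::-1],None,fx=3.5,fy=3.5,interpolation=cv2.INTER_CUBIC))
```

```text
t 14.18 tip [ 0.4469 -0.0404  0.2841] xyaw -4.8 F [ 0.1 -1.2  0.5] w -0.0002 q [-0.25  0.05  1.65  0.    1.43 -0.16]
 need shift cm [ 0.    8.11 -0.1 ] rotvec [-0.    -0.006 -0.   ]  dworld [-0.0001 -0.001  -0.0811] shift in target frame [ 0.    8.11 -0.1 ]
```

View pics/s9.png

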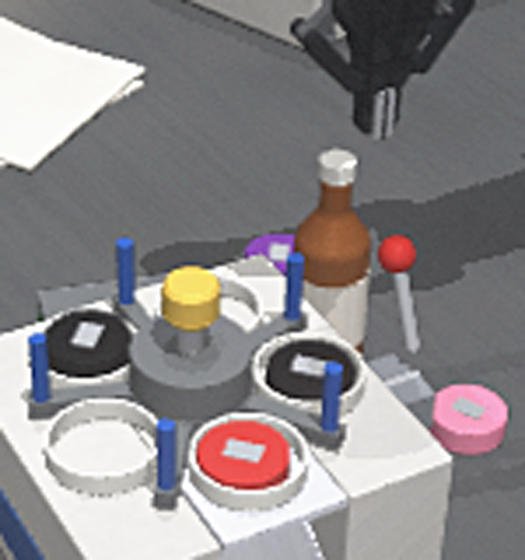

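Request:
{"op": "arm_command", "data": {
  "increments": [0, 0, 0, 0, 2, 0, 1, 0, 0, 0, 0, 2, 0, 1, 0, 0, 0, 0, 2, 0, 1, 0, 0, 0, 0, 1.2, 0, 1, 0, 0, 0, 0, 0.9, 0, 1, 0, 0, 0, 0, 0, 0, 1]
}}

```text
clock: 14.98
position: [0.4469, -0.0404, 0.3762]
ee_rot: [0.707, -0.706, 0.03, -0.029]
contact_force: [0.9, -0.7, -0.1]
width: -0.0
```

Request:
{"op": "arm_command", "data": {
  "increments": [0, 0, 0, 0, 0, 0.7, 1, 0, 0, 0, 0, 0, 0.7, 1, 0, 0, 0, 0, 0, 0.7, 1, 0, 0, 0, 0, 0, 0.7, 1, 0, 0, 0, 0, 0, 0.7, 1, 0, 0, 0, 0, 0, 0.7, 1]
}}

```text
clock: 15.72
position: [0.4503, 0.0019, 0.3768]
ee_rot: [0.707, -0.706, 0.03, -0.03]
contact_force: [0.2, -3.4, 3.1]
width: 0.0001
```

Run:
```python
from h import *
b=tw(C[0],C[1],YAW,[[-.155,.053,.203]])[0]
goto(b,YAW)
im=vision.get_image("scene");cv2.imwrite("pics/s10.png",cv2.resize(im[110:280,200:350,::-1],None,fx=3.5,fy=3.5,interpolation=cv2.INTER_CUBIC))
```

```text
t 15.72 tip [0.4503 0.0019 0.2038] xyaw -4.8 F [ 0.2 -3.4  3.1] w 0.0001 q [-0.15  0.11  1.8   0.    1.24 -0.07]
 need shift cm [-0.03  0.08  4.45] rotvec [-0.    -0.006  0.   ]  dworld [ 0.0034  0.0444 -0.0008] shift in target frame [-0.01  0.08  4.45]
```

View pics/s10.png

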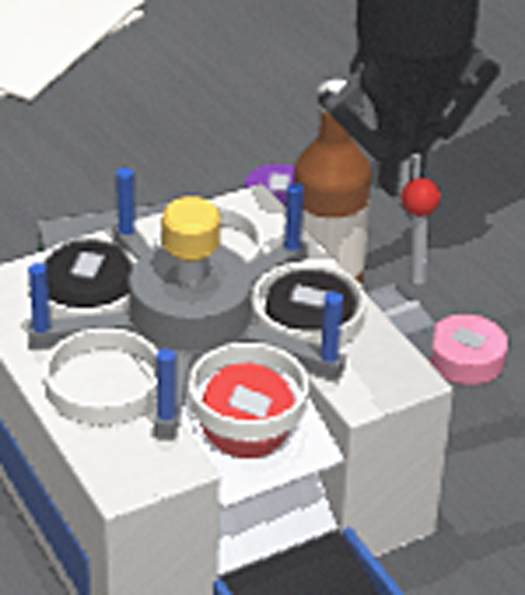

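Request:
{"op": "arm_command", "data": {
  "increments": [0, 0, 0, 0, 0, 0.8, 1, 0, 0, 0, 0, 0, 0.8, 1, 0, 0, 0, 0, 0, 0.8, 1, 0, 0, 0, 0, 0, 0.8, 1, 0, 0, 0, 0, 0, 0.7, 1, 0, 0, 0, 0, 0, 0.5, 1, 0, 0, 0, 0, 0, 0.2, 1]
}}

```text
clock: 16.65
position: [0.4536, 0.0471, 0.3754]
ee_rot: [-0.706, 0.707, -0.03, 0.028]
contact_force: [0.9, -6.6, -4.2]
width: 0.0002
```

Run:
```python
from h import *
b=tw(C[0],C[1],YAW,[[-.155,.053,.203]])[0]
goto(b,YAW)
im=vision.get_image("scene");cv2.imwrite("pics/s11.png",cv2.resize(im[110:340,200:350,::-1],None,fx=2.6,fy=2.6,interpolation=cv2.INTER_CUBIC))
```

```text
t 16.65 tip [0.4531 0.0467 0.2024] xyaw -4.8 F [ 0.9 -6.6 -4.2] w 0.0002 q [-0.05  0.12  1.79 -0.    1.24  0.04]
 need shift cm [ 0.01 -0.06 -0.08] rotvec [ 0.003 -0.005 -0.003]  dworld [ 0.0001 -0.0008  0.0006] shift in target frame [ 0.01 -0.06 -0.08]
```

View pics/s11.png

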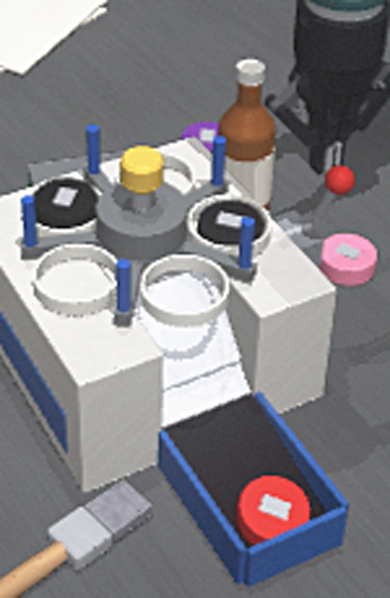

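Request:
{"op": "arm_command", "data": {
  "increments": [0, 0, 0, 0, 0, 0.3, 1, 0, 0, 0, 0, 0, 0, 1, 0, 0, 0, 0, 0, 0, 1]
}}

```text
clock: 17.08
position: [0.4538, 0.0491, 0.3754]
ee_rot: [-0.705, 0.708, -0.031, 0.028]
contact_force: [-0.5, -10.4, -4.5]
width: -0.0001
```

Request:
{"op": "arm_command", "data": {
  "increments": [0, 0, 0, 0, 0, -1, 1, 0, 0, 0, 0, 0, -1, 1, 0, 0, 0, 0, 0, -1.1, 1, 0, 0, 0, 0, 0, -1.2, 1, 0, 0, 0, 0, 0, -1.2, 1, 0, 0, 0, 0, 0, -1.2, 1, 0, 0, 0, 0, 0, -1.2, 1, 0, 0, 0, 0, 0, -1.2, 1]
}}

```text
clock: 18.08
position: [0.4468, -0.0409, 0.3769]
ee_rot: [0.707, -0.706, 0.03, -0.03]
contact_force: [0.3, 0.1, -0.4]
width: -0.0001
```

Request:
{"op": "arm_command", "data": {
  "increments": [0, 0, 0, 0, 0, -0.8, 1, 0, 0, 0, 0, 0, -0.8, 1, 0, 0, 0, 0, -2, 0, 1, 0, 0, 0, 0, -3, 0, 1, 0, 0, 0, 0, -4, 0, 1, 0, 0, 0, 0, -3, 0, 1, 0, 0, 0, 0, 0, 0, 1, 0, 0, 0, 0, 0, 0, 1]
}}

```text
clock: 19.08
position: [0.4451, -0.0564, 0.4959]
ee_rot: [0.707, -0.706, 0.03, -0.029]
contact_force: [-0.9, 0.3, -0.4]
width: 0.0001
```

Run:
```python
from h import *
b=tw(C[0],C[1],YAW,[[-.155,.053,.203]])[0]
goto(b,YAW)
im=vision.get_image("scene");cv2.imwrite("pics/s12.png",cv2.resize(im[110:340,150:370,::-1],None,fx=2.6,fy=2.6,interpolation=cv2.INTER_CUBIC))
im=vision.get_image("top");cv2.imwrite("pics/t12.png",im[:,:,::-1])
```

```text
t 19.07 tip [ 0.4449 -0.0563  0.3229] xyaw -4.8 F [-0.9  0.3 -0.4] w 0.0001 q [-0.28  0.04  1.57  0.    1.53 -0.2 ]
 need shift cm [1.000e-02 1.199e+01 1.030e+01] rotvec [-0.001 -0.006 -0.001]  dworld [ 0.0086  0.1027 -0.1199] shift in target frame [ 0.06 11.99 10.3 ]
```

View pics/s12.png

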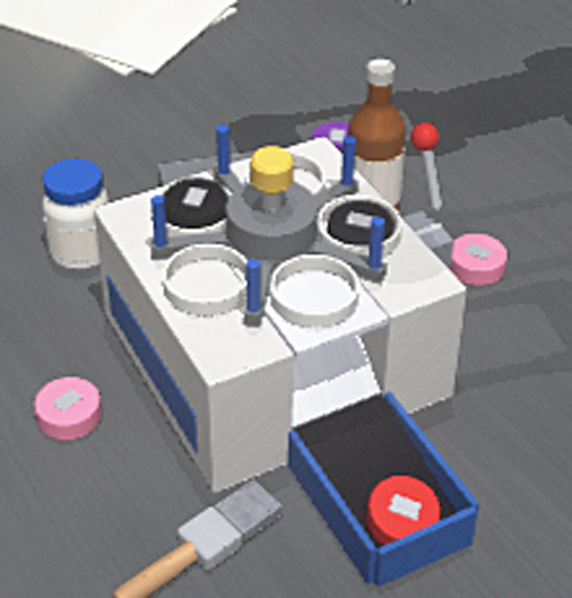

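View pics/t12.png

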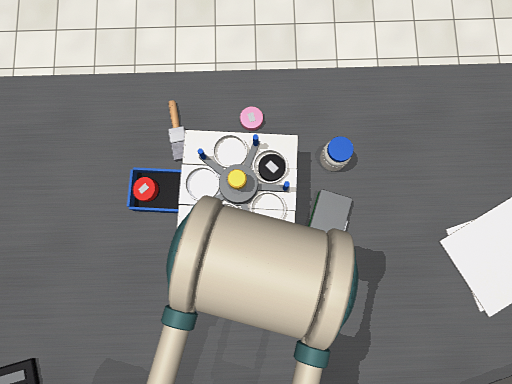

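The red specimen lies in the tray at scene crop (404,508). The gate is shut and the ball is back at its starting pixel (313,162). The knob is up, both black specimens are in their cups, and the bystanders have not moved.

```bash
python3 -c "
from rig import ticket
print(ticket.sign_off())"
```

```text
the job is handed in; nothing more can be done
None
```

The red specimen is in the tray, the wheel is locked and the gate is shut. I handed the job in at about 19 s of the 69 s allowed.

- **Wheel:** I pushed a blue pin about 54° counter-clockwise with the closed fingertips. Most pins then measured within 0.6° of the target angle. Two scene-camera readings were 1.4° and 1.5° off in opposite directions, still inside the 3.4° lock tolerance.
- **Lock:** I gripped the yellow knob and pulled it up 15.4 mm to a hard stop (22 N at the wrist), which matches fully locked.
- **Lever:** I pushed the red ball over until the force rose from 6.6 to 10 N at the end stop. The specimen slid into the tray, and I backed the finger away so the gate closed.

In the last pictures the red specimen lies at the tray's end wall. The lever ball is back at its starting pixel, the knob is still up, and both black specimens are in their cups. The bystanders and look-alikes in view have not moved, though in the last top view the arm hides part of the bench. The robot was touching nothing. No check failed.

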